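# Load the autosampler magazine from the prep rack

### The job

Move the four samples from the beige prep rack into the aluminium magazine, one to a pocket, keeping their running order: the sample nearest the prep rack's round knob goes into the pocket nearest the magazine's steel drive coupling, the next one into the next pocket, and so on along the row. Keep each sample upright and set it down on the pocket floor without dropping it. Leave the mouse, the notebook and the beaker where they are.

Things in the scene. Friction and masses are not known exactly. Their poses are not given: they have to be found in the camera images.
- vial: Sample vial: slim plain upright cylinder, 30 mm diameter, 78 mm tall, amber glass with a white cap of the same diameter; 60 g or so. Rigid and sealed. Origin at the centre of the underside, z up. At the start it stands on its own seat on the prep rack.
- jar: Sample jar: squat upright cylinder, 44 mm diameter, 54 mm tall (the shortest and widest), white with a flat metal lid of the same diameter; about 120 g. Rigid and sealed. Origin at the centre of the underside, z up. At the start it stands on its own seat on the prep rack.
- block: Sample block: upright square aluminium prism, 34 x 34 mm and 66 mm tall, faces square to its own x and y, which lie within about 0.2 rad of the prep rack's x and y at the start; about 160 g. Rigid and sealed. Origin at the centre of the underside, z up. At the start it stands on its own seat on the prep rack.
- cell: Steel sample cell: stepped, a round foot 40 mm in diameter and 36 mm high with a round neck 20 mm in diameter rising from it to 76 mm; grip it by the neck; about 220 g. Rigid and sealed. Origin at the centre of the underside, z up. At the start it stands on its own seat on the prep rack.
- seat_vial: Seat of the vial: flat white plate fixed on the prep rack, outline round disc, 48 mm across, 5 mm thick. The vial stands on it (within 3 mm of its centre) at the start. Origin at the centre of its underside, 10 mm above the worktop. It does not move; the seats stand in a different order along the rack each time.
- seat_jar: Seat of the jar: flat white plate fixed on the prep rack, outline eight-pointed star (two crossed 44 mm squares), 62 mm over the points, 5 mm thick. The jar stands on it (within 3 mm of its centre) at the start. Origin at the centre of its underside, 10 mm above the worktop. It does not move; the seats stand in a different order along the rack each time.
- seat_block: Seat of the block: flat white plate fixed on the prep rack, outline square, 52 mm, 5 mm thick. The block stands on it (within 3 mm of its centre) at the start. Origin at the centre of its underside, 10 mm above the worktop. It does not move; the seats stand in a different order along the rack each time.
- seat_cell: Seat of the cell: flat white plate fixed on the prep rack, outline plus sign, 54 mm over the arms, arms 30 mm wide, 5 mm thick. The cell stands on it (within 3 mm of its centre) at the start. Origin at the centre of its underside, 10 mm above the worktop. It does not move; the seats stand in a different order along the rack each time.
- prep_rack: Source rack, fixed: beige bar 252 x 66 x 10 mm; four seats in a row at its x = -93, -31, 31, 93 mm, y = 0. Past its -x end a round black knob (30 mm diameter, at x = -146 mm, top 34 mm above the worktop). Origin: middle of the row, on the worktop; x runs along the row away from the knob, within 0.3 rad of world x, so the knob end is the nearer to the robot. Left or right of the robot.
- magazine: Destination, fixed: aluminium, four grey-floored 58 mm square pockets in a row at its x = -93, -31, 31, 93 mm, y = 0; floor 8 mm, walls (4 mm thick) 16 mm above the worktop. Past its +x end a steel drive coupling (26 mm diameter, x = 146 mm, top 38 mm up). Origin: middle of the row, on the worktop; x runs towards the coupling, within 0.3 rad of world x. On the other side from the prep rack.
Things that resemble listed ones, but are neither listed nor needed, are in the scene too. What is shaped like the block but blue or yellow is not meant.

How it is judged (in metres and radians):
At the end, for the whole second after the job is handed in: Each sample stands upright (within 0.1 rad), at rest, on the floor of its pocket (height within 4 mm, centre within 18 mm along and across the row); counted from the coupling, their order is that in which they stood on the prep rack counted from its knob (((x of seat_vial in the frame of prep_rack between -0.113 and -0.073 m and x of vial in the frame of magazine between 0.075 and 0.111 m) or (x of seat_vial in the frame of prep_rack between -0.051 and -0.011 m and x of vial in the frame of magazine between 0.013 and 0.049 m) or (x of seat_vial in the frame of prep_rack between 0.011 and 0.051 m and x of vial in the frame of magazine between -0.049 and -0.013 m) or (x of seat_vial in the frame of prep_rack between 0.073 and 0.113 m and x of vial in the frame of magazine between -0.111 and -0.075 m)) and y of vial in the frame of magazine between -0.018 and 0.018 m and z of vial in the frame of magazine between 0.004 and 0.012 m and angle between each of vial, jar, block, cell's own z axis and vertical below 0.1 rad and linear speed of each of vial, jar, block, cell below 0.02 m/s and angular speed of each of vial, jar, block, cell below 0.3 rad/s and ((x of seat_jar in the frame of prep_rack between -0.113 and -0.073 m and x of jar in the frame of magazine between 0.075 and 0.111 m) or (x of seat_jar in the frame of prep_rack between -0.051 and -0.011 m and x of jar in the frame of magazine between 0.013 and 0.049 m) or (x of seat_jar in the frame of prep_rack between 0.011 and 0.051 m and x of jar in the frame of magazine between -0.049 and -0.013 m) or (x of seat_jar in the frame of prep_rack between 0.073 and 0.113 m and x of jar in the frame of magazine between -0.111 and -0.075 m)) and y of jar in the frame of magazine between -0.018 and 0.018 m and z of jar in the frame of magazine between 0.004 and 0.012 m and ((x of seat_block in the frame of prep_rack between -0.113 and -0.073 m and x of block in the frame of magazine between 0.075 and 0.111 m) or (x of seat_block in the frame of prep_rack between -0.051 and -0.011 m and x of block in the frame of magazine between 0.013 and 0.049 m) or (x of seat_block in the frame of prep_rack between 0.011 and 0.051 m and x of block in the frame of magazine between -0.049 and -0.013 m) or (x of seat_block in the frame of prep_rack between 0.073 and 0.113 m and x of block in the frame of magazine between -0.111 and -0.075 m)) and y of block in the frame of magazine between -0.018 and 0.018 m and z of block in the frame of magazine between 0.004 and 0.012 m and ((x of seat_cell in the frame of prep_rack between -0.113 and -0.073 m and x of cell in the frame of magazine between 0.075 and 0.111 m) or (x of seat_cell in the frame of prep_rack between -0.051 and -0.011 m and x of cell in the frame of magazine between 0.013 and 0.049 m) or (x of seat_cell in the frame of prep_rack between 0.011 and 0.051 m and x of cell in the frame of magazine between -0.049 and -0.013 m) or (x of seat_cell in the frame of prep_rack between 0.073 and 0.113 m and x of cell in the frame of magazine between -0.111 and -0.075 m)) and y of cell in the frame of magazine between -0.018 and 0.018 m and z of cell in the frame of magazine between 0.004 and 0.012 m); the robot touches nothing.
It fails at once if a sample is tipped more than about 30 degrees (angle between any of vial, jar, block, cell's own z axis and vertical above 0.52 rad).
It fails at once if a sample is dropped (falls free by about 2 cm or more) ((contact force between vial and anything else below 0.01 N and linear speed of vial above 0.63 m/s) or (contact force between jar and anything else below 0.01 N and linear speed of jar above 0.63 m/s) or (contact force between block and anything else below 0.01 N and linear speed of block above 0.63 m/s) or (contact force between cell and anything else below 0.01 N and linear speed of cell above 0.63 m/s)).
It fails at once if the mouse, the notebook or the beaker is pushed more than 2 cm (distance of any of mouse, notebook, beaker from where it was at the start of the episode above 0.02 m).
It also fails if it takes over 112 s, if anything falls off the work surface, if the arm or the gripper's body presses on something with over 40 N, if the wrist force passes 120 N, or if a joint passes its speed limit or range.

### The arm

A 6-joint arm with a two-finger parallel gripper is mounted at the origin on the work surface. World frame = base frame: x ahead of the robot, y to its left, z up, the work surface at z = 0. Lengths are in mm, angles in degrees, forces in N, time in s.
With the tool pointing down it reaches from about 350 to 875 mm from the base axis. Payload 15.5 kg.
Tool frame: the origin (TCP) lies at the very end of the fingers, on their centre line; the grasp point (between the pads) lies 19 mm behind it; z points along the fingers, y is the line along which they close (so a half turn about z gives the same grasp; the last joint's range is limited). The gripper opens to 85 mm and grips with 20 to 120 N. Pads are 22 mm wide; open, the fingers measure 114 mm over their backs; the gripper's body (76 mm by 85 mm) begins 54 mm behind the grasp point. The pads swing forward as they close: fully open they stand 13 mm farther back than shut.
Start: joints at [66.434, 28.281, 77.091, -0, 74.628, -5.472], TCP at [194.106, 594.095, 231.277] pointing down, gripper open.
Joint ranges: [-166.48, 166.48], [-47.26, 123.95], [12.59, 153.08], [-70.14, 250.14], [6.76, 159.57], [-176.63, 176.63]. Speed limits (degrees/s): [108.29, 108.29, 147.25, 172.46, 172.46, 172.46].

### API

Orientations are given as [roll, pitch, yaw] about the fixed x, y, z axes, in that order (R = Rz(yaw) Ry(pitch) Rx(roll)).
In Python, from workcell import env gives the robot as it stands.
- The arm moves only by the shell command python3 -m pendant 'ROWS' [FORCE]. ROWS is JSON, a list of rows, each a list of 3 entries, a list of its own where there are three numbers: the shift along the tool's x, y, z in cm, then the turn, a rotation vector about the tool's x, y, z in rad, then the opening, from 0 (shut) to 1 (fully open). In form: [[[tx, ty, tz], [ax, ay, az], jaw], ...]. A call has 1 to 8 rows; each row is the pose to reach, as a shift and turn from the pose commanded when the call began, along the tool's axes at that moment; what a row does not reach only later rows make up. A row lasts 1/8 s, in which the tool goes at most 62.5 mm and 10.7 degrees, less where a joint would pass 70% of its speed; a pose out of reach is approached as far as the arm can. A call with a gripper value outside its range is refused whole. The fingers move at their own pace and stop on an object; FORCE is the grip in N (left out, the last holds). Time passes only in rows, so rows that repeat a pose let the fingers close. It gives the time, the measured TCP pose, the force, the opening and the grip force at its end, in the units of the state.
- env.get_state(): the state, without advancing time (a new reading comes with each control period).
- env.snapshot(name): name is "scene" or "top"; returns the picture (420x560x3 uint8, red, green, blue); there is no depth.
- env.get_calibration(name): a dict with "intrinsics" (3x3 intrinsics, pixels), "rvec" (rotation vector, rad) and "tvec" (3), from world to camera coordinates, as OpenCV has them. Camera axes: x right, y down, z forward; pixel columns grow to the right and rows downward; lengths in mm; the calibration is good to about 2 mm. A picture is of the moment at which its call begins. get_calibration takes no time and is no camera call.
- env.hand_in(): hands the job in; it is judged then, once.
The state is a dict: "time": time; "joints": joint angles; "qd": joint speeds; "effort": joint torques, N m; "tcp_pos": TCP position; "tool_rot": TCP orientation; "wrist_force": force on the tool from outside, world axes, zero at the start; "ft_torque": the same for the moment, N m; "width": finger opening in mm; "finger_force": force on a finger pad.
Only numpy, scipy, OpenCV 4.12 (cv2) and the standard library are available. Lean on these libraries where they do the work, as an engineer would, in place of code of your own. Each camera call takes 0.05 s, during which the arm holds its last target. There are 200 camera calls.

## Working session

There is one attempt and no reset: what is moved stays moved. The work goes in short steps, Python scripts to look and compute and a shell command to move; the robot and the scene stay as the last step left them, time stands still between calls to the robot, and variables do not carry over. Pictures are saved under pics/ and viewed, at most 14 in all, crops included, and the job is handed in when it is done.

```bash
mkdir -p pics; ls; python3 - <<'E'
from workcell import env
import cv2
for n in("scene","top"):
    im=env.snapshot(n); cv2.imwrite(f"pics/{n}0.png",im[:,:,::-1])
    print(n,env.get_calibration(n))
s=env.get_state();print(s)
E
```

```text
pics
scene {'intrinsics': array([[502.55503906,   0.        , 279.05682561],
       [  0.        , 502.55503906, 213.43294506],
       [  0.        ,   0.        ,   1.        ]]), 'rvec': array([ 1.92293247,  1.2201152 , -0.6516577 ]), 'tvec': array([-223.83326031, -244.51203196, 1346.55756521])}
top {'intrinsics': array([[518.40987813,   0.        , 272.99040855],
       [  0.        , 518.40987813, 214.98424173],
       [  0.        ,   0.        ,   1.        ]]), 'rvec': array([ 2.20295581, -2.16778711,  0.14179743]), 'tvec': array([-24.56046518, 509.98450528, 825.39526936])}
{'time': 0.1, 'joints': array([ 6.64337723e+01,  2.83111338e+01,  7.71233139e+01,  3.83354557e-04,
        7.46259923e+01, -5.47220304e+00]), 'qd': array([-0.01811385, -0.11272985, -0.13577534,  0.02682346, -0.05253633,
        0.00316322]), 'effort': array([ 1.38239684e-03, -8.83588886e+01, -3.84566545e+01, -4.39769565e-04,
        5.15128631e-03, -1.26031512e-05]), 'tcp_pos': array([193.9873349 , 593.81048801, 230.76351115]), 'tool_rot': array([-1.79939871e+02, -6.13156619e-03,  1.61905870e+02]), 'wrist_force': array([-0.21796774,  0.10781153, -0.96935877]), 'ft_torque': array([-0.03539148, -0.0030957 ,  0.00615065]), 'finger_force': 0.0, 'width': 85.48271780778951}
```

View pics/top0.png

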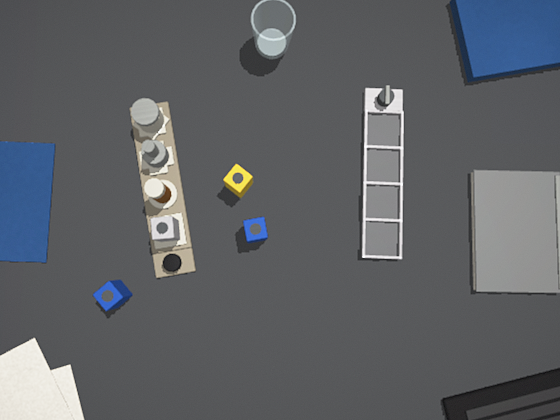

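View pics/scene0.png

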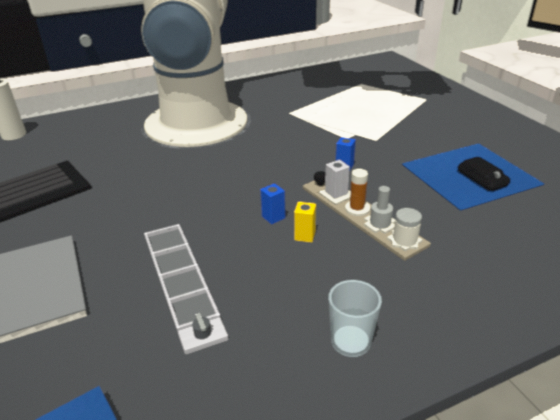

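The top view shows, from the knob at (172,263): block (165,230), vial (158,191), cell (153,153), jar (146,113). The magazine spans (362–403, 88–258), with its coupling at the far end (387,97). The mapping is therefore block→+93, vial→+31, cell→−31, jar→−93. Next I measure.

```bash
cat > h.py <<'E'
import numpy as np,cv2
from workcell import env
def ray(n,px,z):
    c=env.get_calibration(n);K=c["intrinsics"];R,_=cv2.Rodrigues(c["rvec"]);C=-R.T@c["tvec"]
    d=np.c_[np.atleast_2d(px),np.ones(len(np.atleast_2d(px)))]@np.linalg.inv(K).T@R
    return C+d*((z-C[2])/d[:,2])[:,None]
def proj(n,P):
    c=env.get_calibration(n);return cv2.projectPoints(np.float64(P).reshape(-1,3),c["rvec"],c["tvec"],c["intrinsics"],None)[0][:,0]
def frame(o,yaw,pts):
    c,s=np.cos(yaw),np.sin(yaw);return np.array([[o[0]+c*x-s*y,o[1]+s*x+c*y,z] for x,y,z in pts])
E
python3 - <<'E'
from h import *
im=cv2.imread("pics/top0.png");hsv=cv2.cvtColor(im,cv2.COLOR_BGR2HSV)
for p in [(140,200),(172,200),(180,270),(155,270),(365,150),(384,130),(395,97),(147,112),(165,218),(180,240),(150,180),(151,145)]: print(p,hsv[p[1],p[0]],end=";")
print()
v=hsv[:,:,2];roi=np.zeros_like(v);roi[75:275,340:425]=1
m=((v>110)&(roi>0)).astype(np.uint8)
c=max(cv2.findContours(m,0,2)[0],key=cv2.contourArea);r=cv2.minAreaRect(c);b=cv2.boxPoints(r)
print("mag",r);print(ray("top",b,16).round(1))
roi[:]=0;roi[95:285,120:205]=1
m=((hsv[:,:,1]>35)&(hsv[:,:,2]>70)&(roi>0)).astype(np.uint8)
m2=((v>70)&(roi>0)).astype(np.uint8)
for q in(m,m2):
    c=max(cv2.findContours(q,0,2)[0],key=cv2.contourArea);r=cv2.minAreaRect(c);b=cv2.boxPoints(r)
    print("rack",r);print(ray("top",b,10).round(1))
big=[cv2.resize(im[90:285,115:210],None,fx=3,fy=3,interpolation=2),cv2.resize(im[80:275,345:420],None,fx=3,fy=3,interpolation=2)]
sc=cv2.imread("pics/scene0.png");
cv2.imwrite("pics/crop1.png",np.hstack(big))
E
```

```text
(140, 200) [100   8  92];(172, 200) [ 25  13 237];(180, 270) [ 19  45 193];(155, 270) [ 19  44 163];(365, 150) [160   3 250];(384, 130) [120   2 139];(395, 97) [165   2 234];(147, 112) [ 42   7 179];(165, 218) [150   3 222];(180, 240) [ 23  14 234];(150, 180) [ 25  12 238];(151, 145) [ 45   6 181];
mag ((382.8411560058594, 171.868408203125), (40.44136428833008, 173.87564086914062), 0.7073193788528442)
[[ 441.4 -164.3   16. ]
 [ 738.1 -168.7   16. ]
 [ 739.  -238.5   16. ]
 [ 441.6 -231.8   16. ]]
rack ((162.19956970214844, 189.28057861328125), (172.8486328125, 40.626487731933594), 81.14203643798828)
[[691.  229.7  10. ]
 [703.5 162.6  10. ]
 [416.1 109.3  10. ]
 [404.9 174.5  10. ]]
rack ((162.0, 189.49996948242188), (188.99996948242188, 83.99998474121094), 90.0)
[[711.5 245.4  10. ]
 [715.1 103.7  10. ]
 [395.9  94.9  10. ]
 [394.1 231.7  10. ]]
```

View pics/crop1.png

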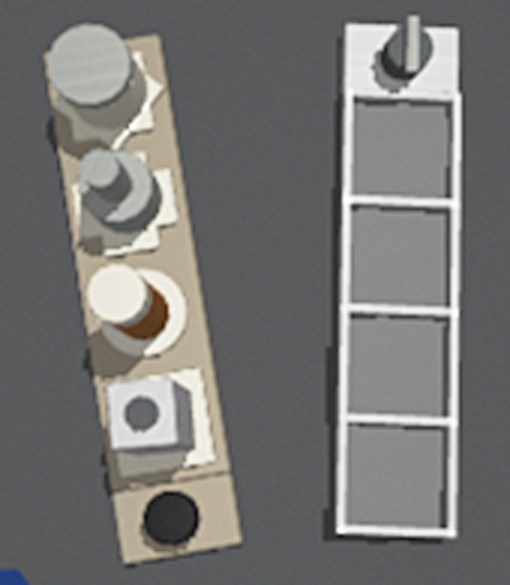

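The crop shows the jar lid centre at crop (89,65), cell neck top (105,173), vial cap (118,295) and block top corners about (108,385), (172,378), (178,440), (112,448). I check these against the rack frame and pocket centres.

```bash
python3 - <<'E'
from h import *
im=cv2.imread("pics/top0.png");hsv=cv2.cvtColor(im,cv2.COLOR_BGR2HSV)
yaw=0.187;o=np.array([573.4,172.7])
def inr(P):
    d=P[:,:2]-o;c,s=np.cos(yaw),np.sin(yaw);return np.c_[d@[c,s],d@[-s,c]]
for n,p,z in [("jar",(89,65),69),("cell",(105,173),91),("vial",(118,295),93),("blk",(142,413),81),("knob",(171,518),34)]:
    P=ray("top",[(p[0]/3+115-.3,p[1]/3+90-.3)],z);print(n,P.round(1),inr(P).round(1))
B=ray("top",np.array([(108,385),(172,378),(178,440),(112,448)])/3+[114.7,89.7],81)
print(B.round(1),"edge angles rel world",[round(float(np.degrees(np.arctan2(*(B[j]-B[i])[[1,0]]))),1) for i,j in((0,1),(3,2),(3,0),(2,1))])
v=hsv[:,:,2];m=np.zeros_like(v);m[75:275,355:410]=((v>110)&(v<170))[75:275,355:410]
m=cv2.morphologyEx(m,2,np.ones((5,5)))
for c in cv2.findContours(m,0,2)[0]:
    if cv2.contourArea(c)>500:
        r=cv2.minAreaRect(c);print("pocket",r[1],ray("top",[r[0]],12).round(1))
# scene cross-check
sc=cv2.imread("pics/scene0.png")
def dots(P,col):
    for q in proj("scene",P): cv2.circle(sc,tuple(np.int32(q.round())),1,col,-1)
dots(frame(o,yaw,[(-93,0,81),(-31,0,93),(31,0,91),(93,0,69)]),(0,0,255))
dots(frame(o,yaw,[(126,33,10),(126,-33,10)]),(0,255,0))
dots(frame((567.5,-200.4),-.0185,[(x,0,8) for x in(-93,-31,31,93)]+[(-126,33,16),(-126,-33,16),(126,33,16),(126,-33,16)]),(0,0,255))
cv2.imwrite("pics/sc1.png",cv2.resize(sc[130:360,130:440],(775,575),interpolation=2))
E
```

```text
jar [[666.4 190.1  69. ]] [[94.6 -0.2]]
cell [[603.9 174.9  91. ]] [[30.4 -3.5]]
vial [[541.3 165.6  93. ]] [[-32.9  -1. ]]
blk [[482.9 153.7  81. ]] [[-92.4  -1.8]]
knob [[430.4 145.   34. ]] [[-145.6   -0.7]]
[[496.9 171.4  81. ]
 [501.  139.2  81. ]
 [469.5 135.2  81. ]
 [465.  168.2  81. ]] edge angles rel world [-82.7, -82.1, 5.7, 7.4]
pocket (31.405113220214844, 32.534481048583984) [[ 475.1 -197.7   12. ]]
pocket (32.0, 31.0) [[ 536.8 -199.1   12. ]]
pocket (32.0, 31.0) [[ 600.1 -201.2   12. ]]
pocket (30.0, 32.0) [[ 660.7 -202.5   12. ]]
```

View pics/sc1.png

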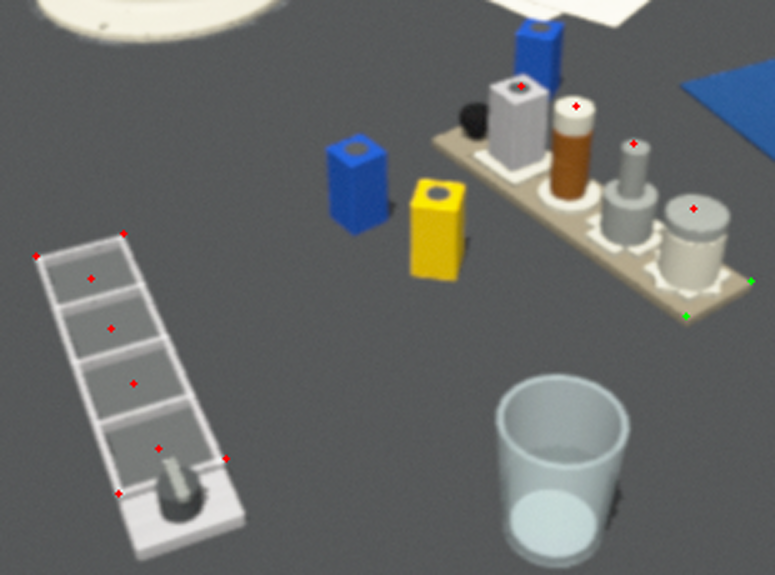

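The scene view confirms it: the projected model points land on the sample tops, pocket centres and corners within a pixel or two. I write a helper that computes the shifts, then move to the block.

```bash
cat >> h.py <<'E'
def to(*targets):
    from scipy.spatial.transform import Rotation as R
    s=env.get_state();r=R.from_euler('xyz',s["tool_rot"],degrees=True)
    print("t",round(s["time"],2),"tcp",s["tcp_pos"].round(1),"rot",s["tool_rot"].round(1),"w",round(s["width"],1),"F",s["finger_force"],s["wrist_force"].round(1))
    for x,y,z,yaw in targets:
        print((r.inv().apply(np.array([x,y,z])-s["tcp_pos"])/10).round(2),(r.inv()*R.from_euler('xyz',[180,0,yaw],degrees=True)).as_rotvec().round(3))
E
python3 -c "
from h import *
to((483,154,180,187),(483,154,120,187),(483,154,36,187))"
```

```text
t 0.1 tcp [194.  593.8 230.8] rot [-179.9   -0.   161.9] w 85.5 F 0.0 [-0.2  0.1 -1. ]
[-41.13 -32.82   5.11] [-0.001 -0.    -0.438]
[-41.13 -32.82  11.11] [-0.001 -0.    -0.438]
[-41.13 -32.81  19.51] [-0.001 -0.    -0.438]
```

```bash
python3 -m pendant '[[[-41.1,-32.8,5],[0,0,-0.438],1],[[-41.1,-32.8,5],[0,0,-0.438],1],[[-41.1,-32.8,5],[0,0,-0.438],1],[[-41.1,-32.8,5],[0,0,-0.438],1],[[-41.1,-32.8,5],[0,0,-0.438],1],[[-41.1,-32.8,5],[0,0,-0.438],1],[[-41.1,-32.8,5],[0,0,-0.438],1],[[-41.1,-32.8,5],[0,0,-0.438],1]]' 40; python3 -c "
from h import *
to((483,154,120,187),(483,154,36,187))"
```

```text
time: 1.1
tcp_pos: [464.1, 182.7, 184.5]
tool_rot: [180.0, 0.0, -173.0]
wrist_force: [1.1, 1.4, -0.2]
width: 84.8
finger_force: 0.0
t 1.1 tcp [464.1 182.7 184.5] rot [ 180.    0. -173.] w 84.8 F 0.0 [ 1.1  1.4 -0.2]
[-1.52 -3.08  6.45] [ 0.  0. -0.]
[-1.52 -3.08 14.85] [ 0.  0. -0.]
```

```bash
python3 -m pendant '[[[-1.5,-3,4],[0,0,0],1],[[-1.5,-3,6],[0,0,0],1],[[-1.5,-3,6],[0,0,0],1],[[-1.5,-3,6],[0,0,0],1]]'; python3 -c "
from h import *
to((483,154,120,187),(483,154,36,187))
im=env.snapshot('top');cv2.imwrite('pics/t2.png',cv2.resize(im[60:300,90:300,::-1],None,fx=2.4,fy=2.4))"
```

```text
time: 1.6
tcp_pos: [482.0, 157.0, 125.3]
tool_rot: [180.0, 0.0, -173.0]
wrist_force: [-0.0, 0.0, 0.2]
width: 85.3
finger_force: 0.0
t 1.6 tcp [482.  157.  125.3] rot [ 180.    0. -173.] w 85.3 F 0.0 [-0.   0.   0.2]
[-0.06 -0.31  0.53] [0.    0.001 0.001]
[-0.06 -0.31  8.93] [0.    0.001 0.001]
```

View pics/t2.png

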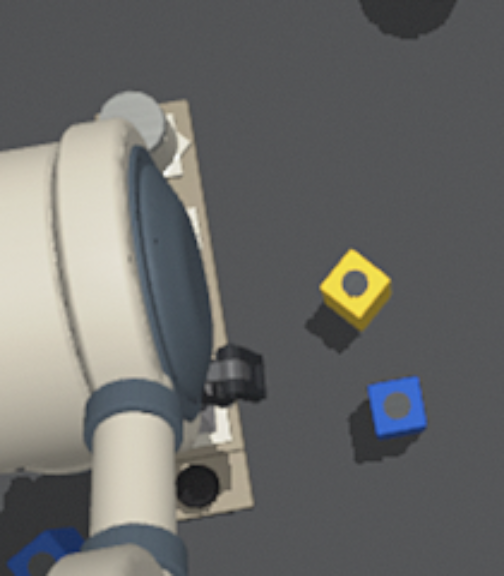

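The arm hides the block, but the finger at crop (240,375) lies square to the rack and clear of everything. I descend and grip.

```bash
python3 -m pendant '[[[-0.1,-0.3,3],[0,0,0],1],[[-0.1,-0.3,6],[0,0,0],1],[[-0.1,-0.3,8.9],[0,0,0],1],[[-0.1,-0.3,8.9],[0,0,0],1],[[-0.1,-0.3,8.9],[0,0,0],0],[[-0.1,-0.3,8.9],[0,0,0],0],[[-0.1,-0.3,8.9],[0,0,0],0],[[-0.1,-0.3,8.9],[0,0,0],0]]' 40;  python3 -m pendant '[[[0,0,0],[0,0,0],0],[[0,0,0],[0,0,0],0],[[0,0,0],[0,0,0],0]]' 40
```

```text
time: 2.65
tcp_pos: [483.7, 153.9, 36.6]
tool_rot: [180.0, 0.1, -173.0]
wrist_force: [-1.3, 0.1, 11.3]
width: 33.6
finger_force: 39.1
time: 3.02
tcp_pos: [483.7, 153.9, 36.6]
tool_rot: [180.0, 0.1, -173.0]
wrist_force: [-1.8, 0.2, 11.9]
width: 33.3
finger_force: 39.1
```

```bash
python3 -m pendant '[[[0,0,-1],[0,0,0],0],[[0,0,-5],[0,0,0],0],[[0,0,-10],[0,0,0],0],[[0,0,-12],[0,0,0],0],[[0,0,-12],[0,0,0],0]]'; python3 -c "
from h import *
to((661,-202,130,179))"
```

```text
time: 3.65
tcp_pos: [484.0, 153.9, 157.6]
tool_rot: [180.0, 0.2, -173.0]
wrist_force: [-0.6, 0.2, -1.4]
width: 33.3
finger_force: 40.3
t 3.65 tcp [484.  153.9 157.6] rot [ 180.     0.2 -173. ] w 33.3 F 40.31858146190643 [-0.6  0.2 -1.4]
[-13.22 -37.48   2.8 ] [0.    0.004 0.14 ]
```

```bash
python3 -m pendant '[[[-1.3,-3.7,0],[0,0,0.14],0],[[-3.3,-9.3,0],[0,0,0.14],0],[[-5.3,-15,0],[0,0,0.14],0],[[-7.3,-20.6,0],[0,0,0.14],0],[[-9.3,-26.2,0],[0,0,0.14],0],[[-11.3,-32,0],[0,0,0.14],0],[[-12.7,-36,1],[0,0,0.14],0],[[-13.2,-37.5,2.8],[0,0,0.14],0]]';python3 -m pendant '[[[0,0,0],[0,0,0],0],[[0,0,0],[0,0,0],0]]'; python3 -c "
from h import *
to((661,-202,50,179),(661,-202,30,179))"
```

```text
time: 4.65
tcp_pos: [660.4, -204.7, 126.3]
tool_rot: [-180.0, 0.0, 178.9]
wrist_force: [-1.0, 0.5, -0.6]
width: 34.1
finger_force: 40.4
time: 4.9
tcp_pos: [659.3, -200.9, 127.4]
tool_rot: [180.0, -0.1, 179.0]
wrist_force: [-0.5, 0.3, -1.1]
width: 33.5
finger_force: 40.4
t 4.9 tcp [ 659.3 -200.9  127.4] rot [ 1.80e+02 -1.00e-01  1.79e+02] w 33.5 F 40.35091817378998 [-0.5  0.3 -1.1]
[-0.18 -0.11  7.74] [ 0.001 -0.001  0.001]
[-0.18 -0.11  9.74] [ 0.001 -0.001  0.001]
```

```bash
python3 -m pendant '[[[-0.2,-0.1,3],[0,0,0],0],[[-0.2,-0.1,6],[0,0,0],0],[[-0.2,-0.1,8],[0,0,0],0],[[-0.2,-0.1,8.9],[0,0,0],0],[[-0.2,-0.1,9.3],[0,0,0],0],[[-0.2,-0.1,9.5],[0,0,0],0],[[-0.2,-0.1,9.7],[0,0,0],0],[[-0.2,-0.1,9.7],[0,0,0],0]]'
```

```text
time: 5.9
tcp_pos: [662.0, -203.4, 30.9]
tool_rot: [-180.0, 0.0, 179.0]
wrist_force: [-0.1, 1.0, -1.1]
width: 33.3
finger_force: 40.4
```

```bash
python3 -m pendant '[[[0,0,0.05],[0,0,0],0],[[0,0,0.1],[0,0,0],0],[[0,0,0.1],[0,0,0],0]]'; python3 -m pendant '[[[0,0,0.05],[0,0,0],0],[[0,0,0.1],[0,0,0],0],[[0,0,0.1],[0,0,0],0]]'
```

```text
time: 6.28
tcp_pos: [662.0, -203.4, 29.7]
tool_rot: [-180.0, 0.0, 179.0]
wrist_force: [0.1, -0.7, -0.3]
width: 33.8
finger_force: 40.5
time: 6.65
tcp_pos: [662.0, -203.4, 29.7]
tool_rot: [-180.0, 0.0, 179.0]
wrist_force: [-5.6, 1.0, 13.4]
width: 33.9
finger_force: 42.1
```

```bash
python3 -m pendant '[[[0,0,0],[0,0,0],0.6],[[0,0,0],[0,0,0],0.8],[[0,0,0],[0,0,0],0.8],[[0,0,0],[0,0,0],0.8],[[0,0,-3],[0,0,0],1],[[0,0,-8],[0,0,0],1],[[0,0,-13],[0,0,0],1],[[0,0,-13],[0,0,0],1]]'; python3 -c "
from h import *
to((541.5,166,160,190.7))"
```

```text
time: 7.65
tcp_pos: [664.0, -204.2, 163.1]
tool_rot: [-179.9, 0.4, 179.0]
wrist_force: [0.9, -0.6, -1.0]
width: 85.2
finger_force: 0.0
t 7.65 tcp [ 664.  -204.2  163.1] rot [-179.9    0.4  179. ] w 85.2 F 0.0 [ 0.9 -0.6 -1. ]
[12.91 36.8   0.13] [-0.003  0.007 -0.205]
```

```bash
python3 -m pendant '[[[1.5,4,0],[0,0,-0.1],1],[[3.5,9.6,0],[0,0,-0.2],1],[[5.5,15.5,0],[0,0,-0.205],1],[[7.5,21.3,0],[0,0,-0.205],1],[[9.5,27,0],[0,0,-0.205],1],[[11.4,32.5,0],[0,0,-0.205],1],[[12.5,35.8,0],[0,0,-0.205],1],[[12.9,36.8,0],[0,0,-0.205],1]]';python3 -m pendant '[[[0,0,2],[0,0,0],1],[[0,0,3],[0,0,0],1],[[0,0,3],[0,0,0],1]]'; python3 -c "
from h import *
to((541.5,166,41,190.7))"
```

```text
time: 8.65
tcp_pos: [538.4, 168.5, 158.1]
tool_rot: [180.0, -0.1, -169.1]
wrist_force: [0.2, -1.3, -0.3]
width: 85.6
finger_force: 0.0
time: 9.02
tcp_pos: [539.2, 166.1, 127.9]
tool_rot: [-180.0, -0.1, -169.3]
wrist_force: [0.3, 0.0, 0.4]
width: 85.5
finger_force: 0.0
t 9.03 tcp [539.2 166.1 127.9] rot [-1.800e+02 -1.000e-01 -1.693e+02] w 85.5 F 0.0 [0.3 0.  0.4]
[-0.24 -0.05  8.69] [-0.    -0.002 -0.   ]
```

```bash
python3 -m pendant '[[[-0.2,0,3],[0,0,0],1],[[-0.2,0,6],[0,0,0],1],[[-0.2,0,8.7],[0,0,0],1],[[-0.2,0,8.7],[0,0,0],1],[[-0.2,0,8.7],[0,0,0],0],[[-0.2,0,8.7],[0,0,0],0],[[-0.2,0,8.7],[0,0,0],0],[[-0.2,0,8.7],[0,0,0],0]]' 30;  python3 -m pendant '[[[0,0,0],[0,0,0],0],[[0,0,0],[0,0,0],0],[[0,0,0],[0,0,0],0]]' 30
```

```text
time: 10.02
tcp_pos: [541.9, 167.3, 42.4]
tool_rot: [-180.0, 0.1, -169.3]
wrist_force: [-1.4, -0.6, 9.4]
width: 29.3
finger_force: 30.8
time: 10.4
tcp_pos: [541.9, 167.3, 42.5]
tool_rot: [-180.0, 0.1, -169.3]
wrist_force: [-1.1, 0.5, 9.2]
width: 29.4
finger_force: 30.8
```

```bash
python3 -m pendant '[[[0,0,-1],[0,0,0],0],[[0,0,-5],[0,0,0],0],[[0,0,-10],[0,0,0],0],[[0,0,-12],[0,0,0],0],[[0,0,-12],[0,0,0],0]]'; python3 -c "
from h import *
to((599,-201,140,179))"
```

```text
time: 11.02
tcp_pos: [542.3, 167.5, 163.7]
tool_rot: [180.0, 0.2, -169.3]
wrist_force: [-0.7, 0.0, -1.8]
width: 29.7
finger_force: 30.3
t 11.03 tcp [542.3 167.5 163.7] rot [ 180.     0.2 -169.3] w 29.7 F 30.25150068104267 [-0.7  0.  -1.8]
[  1.29 -37.26   2.37] [0.    0.003 0.205]
```

```bash
python3 -m pendant '[[[0.1,-3.7,0],[0,0,0.1],0],[[0.3,-9.3,0],[0,0,0.2],0],[[0.5,-15,0],[0,0,0.205],0],[[0.7,-20.6,0],[0,0,0.205],0],[[0.9,-26.2,0],[0,0,0.205],0],[[1.1,-32,0],[0,0,0.205],0],[[1.3,-36,1],[0,0,0.205],0],[[1.3,-37.3,2.4],[0,0,0.205],0]]';python3 -m pendant '[[[0,0,0],[0,0,0],0],[[0,0,0],[0,0,0],0]]'; python3 -c "
from h import *
to((599,-201,35.5,179))"
```

```text
time: 12.02
tcp_pos: [597.8, -203.9, 136.4]
tool_rot: [180.0, -0.0, 178.9]
wrist_force: [0.6, 0.3, -1.9]
width: 28.8
finger_force: 30.3
time: 12.28
tcp_pos: [597.9, -200.3, 137.5]
tool_rot: [180.0, -0.0, 179.0]
wrist_force: [-0.2, -0.8, -0.1]
width: 29.2
finger_force: 30.3
t 12.28 tcp [ 597.9 -200.3  137.5] rot [180.  -0. 179.] w 29.2 F 30.277835726737976 [-0.2 -0.8 -0.1]
[-0.12 -0.08 10.2 ] [ 0.001 -0.001  0.001]
```

```bash
python3 -m pendant '[[[-0.1,0,3],[0,0,0],0],[[-0.1,0,6],[0,0,0],0],[[-0.1,0,8.5],[0,0,0],0],[[-0.1,0,9.4],[0,0,0],0],[[-0.1,0,9.8],[0,0,0],0],[[-0.1,0,10.0],[0,0,0],0],[[-0.1,0,10.1],[0,0,0],0],[[-0.1,0,10.1],[0,0,0],0]]'; python3 -m pendant '[[[0,0,0.05],[0,0,0],0],[[0,0,0.1],[0,0,0],0],[[0,0,0.1],[0,0,0],0]]'
```

```text
time: 13.28
tcp_pos: [599.3, -201.8, 37.1]
tool_rot: [-180.0, 0.0, 179.0]
wrist_force: [-0.3, -0.6, 0.3]
width: 29.3
finger_force: 30.3
time: 13.65
tcp_pos: [599.1, -201.7, 35.6]
tool_rot: [180.0, -0.0, 179.0]
wrist_force: [0.1, -1.0, -0.1]
width: 29.1
finger_force: 30.3
```

```bash
python3 -m pendant '[[[0,0,0.05],[0,0,0],0],[[0,0,0.1],[0,0,0],0],[[0,0,0.1],[0,0,0],0]]'
```

```text
time: 14.02
tcp_pos: [599.3, -201.8, 35.5]
tool_rot: [-180.0, 0.0, 179.0]
wrist_force: [-3.5, 1.0, 12.2]
width: 29.0
finger_force: 31.5
```

```bash
python3 -m pendant '[[[0,0,0],[0,0,0],0.6],[[0,0,0],[0,0,0],0.8],[[0,0,0],[0,0,0],0.8],[[0,0,0],[0,0,0],0.8],[[0,0,-3],[0,0,0],1],[[0,0,-8],[0,0,0],1],[[0,0,-13],[0,0,0],1],[[0,0,-13],[0,0,0],1]]'; python3 -c "
from h import *
to((604,176.5,165,190.7))"
```

```text
time: 15.02
tcp_pos: [601.1, -202.5, 168.7]
tool_rot: [-179.8, 0.4, 179.0]
wrist_force: [0.3, 0.2, -0.1]
width: 85.9
finger_force: 0.0
t 15.03 tcp [ 601.1 -202.5  168.7] rot [-179.8    0.4  179. ] w 85.9 F 0.0 [ 0.3  0.2 -0.1]
[ 0.38 37.9   0.27] [-0.003  0.006 -0.205]
```

```bash
python3 -m pendant '[[[0,4,0],[0,0,-0.1],1],[[0.1,9.8,0],[0,0,-0.2],1],[[0.2,15.8,0],[0,0,-0.205],1],[[0.3,21.8,0],[0,0,-0.205],1],[[0.4,27.8,0],[0,0,-0.205],1],[[0.4,33.5,0],[0,0,-0.205],1],[[0.4,36.8,0],[0,0,-0.205],1],[[0.4,37.9,0],[0,0,-0.205],1]]';python3 -m pendant '[[[0,0,2],[0,0,0],1],[[0,0,3],[0,0,0],1],[[0,0,3],[0,0,0],1]]'; python3 -c "
from h import *
to((604,176.5,56,190.7))
im=env.snapshot('scene');cv2.imwrite('pics/s3.png',im[100:360,100:460,::-1])"
```

```text
time: 16.02
tcp_pos: [601.3, 179.1, 163.8]
tool_rot: [180.0, -0.1, -169.2]
wrist_force: [0.1, -0.9, 0.1]
width: 85.4
finger_force: 0.0
time: 16.4
tcp_pos: [601.4, 176.5, 133.8]
tool_rot: [-180.0, -0.1, -169.3]
wrist_force: [0.2, 0.2, -0.2]
width: 85.1
finger_force: 0.0
t 16.4 tcp [601.4 176.5 133.8] rot [-1.800e+02 -1.000e-01 -1.693e+02] w 85.1 F 0.0 [ 0.2  0.2 -0.2]
[-0.27 -0.05  7.78] [-0.    -0.002 -0.   ]
```

View pics/s3.png

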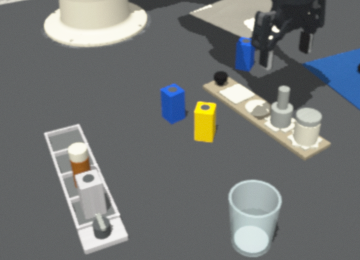

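The block (crop 90,195) and the vial (78,160) stand upright in the two pockets nearest the coupling. The gripper is centred above the cell's neck (283,90). I grip the cell next.

```bash
python3 -m pendant '[[[-0.3,0,3],[0,0,0],1],[[-0.3,0,6],[0,0,0],1],[[-0.3,0,7.7],[0,0,0],1],[[-0.3,0,7.7],[0,0,0],1],[[-0.3,0,7.7],[0,0,0],0],[[-0.3,0,7.7],[0,0,0],0],[[-0.3,0,7.7],[0,0,0],0],[[-0.3,0,7.7],[0,0,0],0]]' 60;  python3 -m pendant '[[[0,0,0],[0,0,0],0],[[0,0,0],[0,0,0],0],[[0,0,0],[0,0,0],0],[[0,0,0],[0,0,0],0]]' 60
```

```text
time: 17.45
tcp_pos: [605.0, 178.0, 58.1]
tool_rot: [180.0, 0.0, -169.3]
wrist_force: [0.9, 0.5, 4.1]
width: 18.5
finger_force: 58.3
time: 17.95
tcp_pos: [605.0, 177.9, 58.0]
tool_rot: [180.0, 0.0, -169.3]
wrist_force: [-1.9, 0.3, 6.5]
width: 18.6
finger_force: 58.4
```

```bash
python3 -m pendant '[[[0,0,-1],[0,0,0],0],[[0,0,-5],[0,0,0],0],[[0,0,-10],[0,0,0],0],[[0,0,-12],[0,0,0],0],[[0,0,-12],[0,0,0],0]]'; python3 -c "
from h import *
to((537,-199.6,160,179))
im=env.snapshot('scene');cv2.imwrite('pics/s4.png',im[60:280,240:460,::-1])"
```

```text
time: 18.58
tcp_pos: [605.5, 178.1, 179.5]
tool_rot: [-180.0, 0.2, -169.3]
wrist_force: [0.1, -0.8, -2.7]
width: 18.7
finger_force: 58.9
t 18.57 tcp [605.5 178.1 179.5] rot [-180.     0.2 -169.3] w 18.7 F 58.94848108291626 [ 0.1 -0.8 -2.7]
[ 13.77 -35.83   1.9 ] [0.    0.003 0.205]
```

View pics/s4.png

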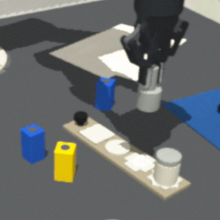

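The cell hangs upright from the gripper at crop (150,95).

```bash
python3 -m pendant '[[[1.4,-3.6,0],[0,0,0.1],0],[[3.5,-9,0],[0,0,0.2],0],[[5.6,-14.5,0],[0,0,0.205],0],[[7.7,-20,0],[0,0,0.205],0],[[9.8,-25.5,0],[0,0,0.205],0],[[11.9,-31,0],[0,0,0.205],0],[[13.2,-34.6,0.5],[0,0,0.205],0],[[13.8,-35.8,1.9],[0,0,0.205],0]]';python3 -m pendant '[[[0,0,0],[0,0,0],0],[[0,0,0],[0,0,0],0],[[0,0,0],[0,0,0],0]]'; python3 -c "
from h import *
to((537,-199.6,51,179))"
```

```text
time: 19.62
tcp_pos: [535.0, -201.5, 157.4]
tool_rot: [180.0, -0.0, 178.8]
wrist_force: [0.3, -0.2, -2.0]
width: 18.4
finger_force: 59.1
time: 20.0
tcp_pos: [536.2, -198.5, 158.9]
tool_rot: [180.0, 0.0, 179.1]
wrist_force: [-0.3, 0.5, -2.5]
width: 18.7
finger_force: 59.1
t 20.0 tcp [ 536.2 -198.5  158.9] rot [180.    0.  179.1] w 18.7 F 59.07401740550995 [-0.3  0.5 -2.5]
[-0.08 -0.11 10.79] [0.    0.    0.001]
```

```bash
python3 -m pendant '[[[-0.1,-0.1,3],[0,0,0],0],[[-0.1,-0.1,6],[0,0,0],0],[[-0.1,-0.1,8.8],[0,0,0],0],[[-0.1,-0.1,9.9],[0,0,0],0],[[-0.1,-0.1,10.4],[0,0,0],0],[[-0.1,-0.1,10.6],[0,0,0],0],[[-0.1,-0.1,10.7],[0,0,0],0],[[-0.1,-0.1,10.7],[0,0,0],0]]'; python3 -m pendant '[[[0,0,0.05],[0,0,0],0],[[0,0,0.1],[0,0,0],0],[[0,0,0.1],[0,0,0],0]]'
```

```text
time: 21.0
tcp_pos: [537.0, -200.7, 52.1]
tool_rot: [-180.0, 0.0, 179.0]
wrist_force: [-0.9, -0.2, -1.7]
width: 18.4
finger_force: 59.1
time: 21.38
tcp_pos: [537.0, -200.7, 51.0]
tool_rot: [-180.0, 0.0, 179.0]
wrist_force: [-0.3, -0.4, 3.9]
width: 18.4
finger_force: 60.1
```

```bash
python3 -m pendant '[[[0,0,0.05],[0,0,0],0],[[0,0,0.05],[0,0,0],0.5],[[0,0,0.05],[0,0,0],0.6],[[0,0,0],[0,0,0],0.6],[[0,0,-3],[0,0,0],0.8],[[0,0,-8],[0,0,0],1],[[0,0,-12],[0,0,0],1],[[0,0,-12],[0,0,0],1]]'; python3 -c "
from h import *
to((665.5,190,170,190.7))"
```

```text
time: 22.38
tcp_pos: [538.3, -201.2, 173.6]
tool_rot: [-179.9, 0.3, 179.0]
wrist_force: [0.3, -1.0, -0.6]
width: 85.5
finger_force: 0.0
t 22.38 tcp [ 538.3 -201.2  173.6] rot [-179.9    0.3  179. ] w 85.5 F 0.0 [ 0.3 -1.  -0.6]
[-12.02  39.34   0.33] [-0.003  0.005 -0.205]
```

```bash
python3 -m pendant '[[[-1,3.4,0],[0,0,-0.1],1],[[-2.8,9.2,0],[0,0,-0.2],1],[[-4.6,15,0],[0,0,-0.205],1],[[-6.4,20.9,0],[0,0,-0.205],1],[[-8.2,26.8,0],[0,0,-0.205],1],[[-10,32.7,0],[0,0,-0.205],1],[[-11.6,38,0],[0,0,-0.205],1],[[-12,39.3,0],[0,0,-0.205],1]]';python3 -m pendant '[[[0,0,3],[0,0,0],1],[[0,0,6],[0,0,0],1],[[0,0,6],[0,0,0],1],[[0,0,6],[0,0,0],1]]'; python3 -c "
from h import *
to((665.5,190,28,190.7))"
```

```text
time: 23.38
tcp_pos: [663.7, 193.5, 169.1]
tool_rot: [180.0, -0.1, -169.1]
wrist_force: [0.5, -0.3, -0.2]
width: 85.2
finger_force: 0.0
time: 23.88
tcp_pos: [664.1, 189.9, 111.4]
tool_rot: [-180.0, 0.0, -169.3]
wrist_force: [0.8, -0.1, 0.5]
width: 85.3
finger_force: 0.0
t 23.88 tcp [664.1 189.9 111.4] rot [-180.     0.  -169.3] w 85.3 F 0.0 [ 0.8 -0.1  0.5]
[-0.13 -0.01  8.34] [-0.  0. -0.]
```

```bash
python3 -m pendant '[[[-0.1,0,3],[0,0,0],1],[[-0.1,0,6],[0,0,0],1],[[-0.1,0,8.3],[0,0,0],1],[[-0.1,0,8.3],[0,0,0],1],[[-0.1,0,8.3],[0,0,0],0],[[-0.1,0,8.3],[0,0,0],0],[[-0.1,0,8.3],[0,0,0],0],[[-0.1,0,8.3],[0,0,0],0]]' 40;  python3 -m pendant '[[[0,0,0],[0,0,0],0],[[0,0,0],[0,0,0],0],[[0,0,0],[0,0,0],0]]' 40
```

```text
time: 24.88
tcp_pos: [665.5, 190.6, 29.2]
tool_rot: [-180.0, 0.1, -169.3]
wrist_force: [-2.3, -1.2, 8.8]
width: 43.1
finger_force: 39.7
time: 25.25
tcp_pos: [665.5, 190.5, 29.2]
tool_rot: [-180.0, 0.1, -169.3]
wrist_force: [-1.2, -1.7, 9.5]
width: 43.5
finger_force: 39.7
```

```bash
python3 -m pendant '[[[0,0,-1],[0,0,0],0],[[0,0,-5],[0,0,0],0],[[0,0,-10],[0,0,0],0],[[0,0,-13],[0,0,0],0],[[0,0,-13],[0,0,0],0]]'; python3 -c "
from h import *
to((475,-198.3,150,179))"
```

```text
time: 25.88
tcp_pos: [666.2, 190.8, 161.3]
tool_rot: [180.0, 0.3, -169.3]
wrist_force: [-0.4, -0.2, -1.7]
width: 43.3
finger_force: 41.0
t 25.88 tcp [666.2 190.8 161.3] rot [ 180.     0.3 -169.3] w 43.3 F 40.95415323972702 [-0.4 -0.2 -1.7]
[ 26.03 -34.67   0.99] [0.001 0.005 0.205]
```

```bash
python3 -m pendant '[[[2.4,-3.2,0],[0,0,0.1],0],[[6,-8,0],[0,0,0.2],0],[[9.6,-12.8,0],[0,0,0.205],0],[[13.2,-17.6,0],[0,0,0.205],0],[[16.8,-22.4,0],[0,0,0.205],0],[[20.4,-27.2,0],[0,0,0.205],0],[[24,-32,0],[0,0,0.205],0],[[26,-34.7,1],[0,0,0.205],0]]';python3 -m pendant '[[[0,0,0],[0,0,0],0],[[0,0,0],[0,0,0],0],[[0,0,0],[0,0,0],0]]'; python3 -c "
from h import *
to((475,-198.3,22.2,179))"
```

```text
time: 26.88
tcp_pos: [472.5, -201.0, 147.6]
tool_rot: [-180.0, 0.0, 178.9]
wrist_force: [1.5, 0.4, -1.5]
width: 43.2
finger_force: 41.0
time: 27.25
tcp_pos: [474.2, -198.1, 147.7]
tool_rot: [180.0, -0.0, 179.0]
wrist_force: [0.4, 0.5, -1.3]
width: 43.1
finger_force: 41.1
t 27.25 tcp [ 474.2 -198.1  147.7] rot [180.  -0. 179.] w 43.1 F 41.08192831277847 [ 0.4  0.5 -1.3]
[-0.08 -0.02 12.55] [ 0.    -0.     0.001]
```

```bash
python3 -m pendant '[[[-0.1,0,4],[0,0,0],0],[[-0.1,0,8],[0,0,0],0],[[-0.1,0,10.7],[0,0,0],0],[[-0.1,0,11.8],[0,0,0],0],[[-0.1,0,12.2],[0,0,0],0],[[-0.1,0,12.4],[0,0,0],0],[[-0.1,0,12.5],[0,0,0],0],[[-0.1,0,12.5],[0,0,0],0]]'; python3 -m pendant '[[[0,0,0.05],[0,0,0],0],[[0,0,0.1],[0,0,0],0],[[0,0,0.1],[0,0,0],0]]'
```

```text
time: 28.25
tcp_pos: [475.1, -199.0, 23.2]
tool_rot: [-180.0, 0.0, 179.0]
wrist_force: [-0.2, 1.1, -0.7]
width: 43.3
finger_force: 41.1
time: 28.62
tcp_pos: [475.0, -199.0, 22.2]
tool_rot: [-180.0, 0.0, 179.0]
wrist_force: [-1.9, 0.8, 10.1]
width: 43.3
finger_force: 42.2
```

```bash
python3 -m pendant '[[[0,0,0],[0,0,0],0.7],[[0,0,0],[0,0,0],0.8],[[0,0,0],[0,0,0],0.8],[[0,0,0],[0,0,0],0.8],[[0,0,-3],[0,0,0],0.9],[[0,0,-8],[0,0,0],1],[[0,0,-13],[0,0,0],1],[[0,0,-17],[0,0,0],1]]';python3 -m pendant '[[[0,5,0],[0,0,0],1],[[0,11,0],[0,0,0],1],[[0,17,0],[0,0,0],1],[[0,23,0],[0,0,0],1],[[0,29,0],[0,0,0],1],[[0,35,0],[0,0,0],1],[[0,40,0],[0,0,0],1],[[0,40,0],[0,0,0],1]]'; python3 - <<'E'
from h import *
a=env.snapshot('scene')[130:360,130:410];b=env.snapshot('top')[75:275,320:440]
b=cv2.resize(b,None,fx=2.3,fy=2.3);a=cv2.resize(a,None,fx=1.8,fy=1.8)
h=min(len(a),len(b));cv2.imwrite('pics/f.png',np.hstack([a[:h],b[:h]])[:,:,::-1])
E
```

```text
time: 29.62
tcp_pos: [475.0, -198.9, 193.7]
tool_rot: [-180.0, 0.1, 179.0]
wrist_force: [1.8, 0.0, 0.2]
width: 85.4
finger_force: 0.0
time: 30.62
tcp_pos: [481.7, 203.9, 191.6]
tool_rot: [180.0, 0.0, 179.2]
wrist_force: [0.4, -0.9, -0.6]
width: 85.2
finger_force: 0.0
```

View pics/f.png

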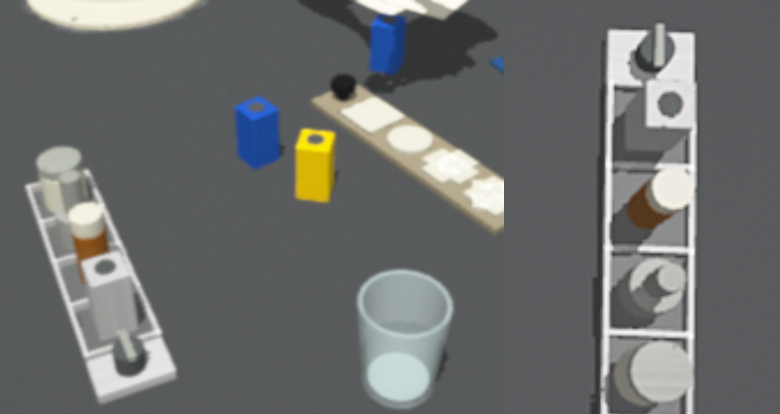

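All four samples stand upright in their pockets: from the coupling, block, vial, cell, jar (top-view crop x≈640–670, y 105/190/285/370). The beaker has not moved, and the robot is clear.

```bash
python3 -c "
from workcell import env
print(env.hand_in())"
```

```text
the job is handed in; nothing more can be done
None
```

All four samples are in the magazine in their running order (block, vial, cell, jar, counted from the coupling), upright on the pocket floors; the job was handed in at about 31 s, and the hand-in returned no verdict.

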